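Roll the paper weights onto the ruled lines

ROBOT

A 6-joint arm with a two-finger parallel gripper is mounted at the origin on the work surface. World frame = base frame: x ahead of the robot, y to its left, z up, the work surface at z = 0. Lengths are in m, angles in rad, forces in N, time in s.
With the tool pointing down it reaches from about 0.375 to 0.9 m from the base axis. Payload 3.1 kg.
Tool frame: the origin (TCP) lies midway between the tips of the shut fingers; the grasp point (between the pads) lies 19 mm behind it (manip.grasp_offset is the distance from the TCP to the grasp point, in m); z points along the fingers, y is the line along which they close (so a half turn about z gives the same grasp; the last joint's range is limited). The gripper opens to 85 mm and grips with 20 to 120 N. Pads are 22 mm wide; open, the fingers measure 114 mm over their backs; the gripper's body (76 mm by 85 mm) begins 54 mm behind the grasp point. The pads swing forward as they close: fully open they stand 13 mm farther back than shut.
Start: joints at [0.966, 0.527, 1.433, -0, 1.181, -0.178], TCP at [0.259, 0.569, 0.202] pointing down, gripper open.
Joint ranges: [-3.08, 3.08], [-0.75, 2.2], [0.22, 2.44], [-1.43, 4.57], [0, 2.65], [-2.85, 2.85]. Speed limits (rad/s): [2.79, 2.79, 3.14, 3.14, 3.14, 3.14].

INTERFACE

Orientations are given as a unit quaternion [x, y, z, w].
In Python, from station import sensors, cams, order, manip gives the robot as it stands.
- The arm moves only by the tool move_arm, never from a script. Its argument "targets" is a list of rows, each an object of numbers: "dx", "dy", "dz": the shift along the world's x, y, z normalised to -1 to 1, where 1 is 25 mm; "rx", "ry", "rz": the turn, a rotation vector about the world's x, y, z normalised to -1 to 1, where 1 is 30 degrees. A call has exactly 10 rows; each row shifts and turns the commanded pose from where the row before left it; what a row does not reach is not made up. A row lasts 1/8 s, in which the tool goes at most 62.5 mm and 10.7 degrees, less where a joint would pass 70% of its speed; a pose out of reach is approached as far as the arm can. A call with a number of a shift or a turn outside -1 to 1 is refused whole. A call with a gripper value outside its range is refused whole. "claw" is the opening in per cent of the stroke, from 0 (shut) to 100 (fully open), set as the call begins (left out, the last holds). The fingers move at their own pace and stop on an object; "newtons" is the grip in N (left out, the last holds). Time passes only in rows, so rows that do not move let the fingers close, or fill a call up. It gives the time, the measured TCP pose, the force, the opening and the grip force at its end, in the units of the state.
- sensors.sense(): the state, without advancing time (a new reading comes with each control period).
- cams.snapshot(name): name is "scene" or "top" or "wrist"; returns the picture (480x640x3 uint8, red, green, blue); there is no depth.
- cams.camera_model(name): a dict with "fx", "fy", "cx", "cy" (pixels), "extrinsics" (4x4, takes a point from world to camera coordinates). Camera axes: x right, y down, z forward; pixel columns grow to the right and rows downward; lengths in m; the calibration is good to about 2 mm. A picture is of the moment at which its call begins: read the wrist's pose just before it. camera_model takes no time and is no camera call; for the wrist camera it gives the pose at the moment of the call.
- order.sign_off(): hands the job in; it is judged then, once.
The state is a dict: "t": time; "q": joint angles; "qd": joint speeds; "tau": joint torques, N m; "tcp_pos": TCP position; "tool_rot": TCP orientation; "force": force on the tool from outside, world axes, zero at the start; "ft_torque": the same for the moment, N m; "finger_gap": opening from 0.0 (shut) to 1.0 (fully open); "gripper_force": force on a finger pad.
Only numpy, scipy, OpenCV 4.12 (cv2) and the standard library are available. Lean on these libraries where they do the work, as an engineer would, in place of code of your own. Each camera call takes 0.05 s, during which the arm holds its last target. There are 200 camera calls.

TASK

The sheet on the grey board has to be held flat for printing: with a fingertip, push on the top of each round wooden paper weight and roll it along the paper onto the ruled line nearer to it, so that it lies along the line with the line under its middle and stays there. Roll the thick weight into place first, then the thin one. Only roll them, do not pick them up, and leave everything else standing where it is.

Things in the scene. Friction and masses are not known exactly. Their poses are not given: they have to be found in the camera images.
- board: Fixed grey board, 300 mm along its x, 540 mm along its y, 12 mm thick, lying on the table; a sheet of white paper (265 by 500 mm) covers its top. Origin at the centre of its underside; x points roughly away from the robot, y across to the left, z up. It lies anywhere within some 10 cm, turned up to 0.2 rad.
- line_left (a point): Middle of the left ruled line, on top of the paper, 12 mm above the table: a dark line 5 mm wide and 240 mm long along the board's x, 140 mm to the board's +y from its centre. Axes as the board's.
- line_right (a point): Middle of the right ruled line, the same, 140 mm to the board's -y from its centre. Axes as the board's.
- thick_weight: Thick paper weight: loose dark hardwood cylinder, brass ends, 40 mm in diameter, 150 mm long, 0.3 kg, lying nearly parallel to the lines, 40 to 75 mm beside the nearer one. Origin mid-length on its axis, 20 mm above the paper; x along the cylinder, y and z turn as it rolls. Pressed lightly (few N) it rolls without slipping, half as far as the fingertip on its top; left at rest it stays.
- thin_weight: Thin paper weight: the same, 28 mm in diameter, 150 mm long, 0.15 kg, at the other line, also 40 to 75 mm beside it. Origin mid-length on its axis, 14 mm above the paper; axes and behaviour as for the thick one.
- seal: Loose wooden seal block, 20 by 20 mm, 55 mm high, standing on the sheet between the two lines; not to be disturbed. Origin at the centre of its underside, z up.
- ink_pot: Loose small lidded ink pot, 40 mm in diameter, 40 mm high, standing on the sheet between the two lines; not to be disturbed. Origin at the centre of its underside.
- baren: Loose printing pad (a black disc 124 mm across with a wooden grip on top, 24 mm high) on the table right of the board; not to be disturbed. Origin at the centre of its underside.
- pigment_jar: Loose lidded jar, 68 mm in diameter, 75 mm high, on the table left of the board; not to be disturbed. Origin at the centre of its underside.
- water_bowl: Loose empty white bowl, 120 mm across, 50 mm high, on the table left of the board; not to be disturbed. Origin at the centre of its underside.
- brush: Loose brush, 180 mm long, lying on the table right of the board; not to be disturbed. Origin at its underside.
Things that resemble listed ones, but are neither listed nor needed, are in the scene too. Leave any green look-alike of the thin_weight alone.

How it is judged:
On the way, in this order (a step that is already met when the one before it is completed fails the run):
1. the thick weight is rolled over by about a quarter turn (it rolls, it is not dragged) ((angle between thick_weight's own y axis and vertical below 0.6 rad or angle between thick_weight's own y axis and vertical above 2.54 rad)).
2. the thick weight lies on a line (axis within 8 mm of it) (((y of thick_weight in the frame of line_left between -0.008 and 0.008 m and x of thick_weight in the frame of line_left between -0.04 and 0.04 m and angle between the x axis of thick_weight and the x axis of board, either way round below 0.15 rad and height (world z) of thick_weight below 0.036 m) or (y of thick_weight in the frame of line_right between -0.008 and 0.008 m and x of thick_weight in the frame of line_right between -0.04 and 0.04 m and angle between the x axis of thick_weight and the x axis of board, either way round below 0.15 rad and height (world z) of thick_weight below 0.036 m))), for 0.2 s.
3. then the thin weight is rolled over by about a quarter turn ((angle between thin_weight's own y axis and vertical below 0.6 rad or angle between thin_weight's own y axis and vertical above 2.54 rad)).
At the end, for the whole second after the job is handed in: Each weight lies at rest on the paper along its own line: its axis within 8 mm of the line sideways, its middle within 40 mm of the line's middle lengthways, parallel to the line within 0.15 rad (((y of thick_weight in the frame of line_left between -0.008 and 0.008 m and x of thick_weight in the frame of line_left between -0.04 and 0.04 m and angle between the x axis of each of thick_weight, thin_weight and the x axis of board, either way round below 0.15 rad and height (world z) of thick_weight below 0.036 m and y of thin_weight in the frame of line_right between -0.008 and 0.008 m and x of thin_weight in the frame of line_right between -0.04 and 0.04 m and height (world z) of thin_weight below 0.03 m) or (y of thick_weight in the frame of line_right between -0.008 and 0.008 m and x of thick_weight in the frame of line_right between -0.04 and 0.04 m and angle between the x axis of each of thick_weight, thin_weight and the x axis of board, either way round below 0.15 rad and height (world z) of thick_weight below 0.036 m and y of thin_weight in the frame of line_left between -0.008 and 0.008 m and x of thin_weight in the frame of line_left between -0.04 and 0.04 m and height (world z) of thin_weight below 0.03 m)) and linear speed of each of thick_weight, thin_weight below 0.01 m/s); the robot touches nothing.
It fails at once if the thick weight is lifted off the paper (by more than 8 mm) (height (world z) of thick_weight above 0.04 m).
It fails at once if the thin weight is lifted off the paper (by more than 8 mm) (height (world z) of thin_weight above 0.034 m).
It fails at once if any other loose thing is moved more than 20 mm or tipped (distance of any of seal, ink_pot, baren, pigment_jar, water_bowl, brush from where it was at the start of the episode above 0.02 m or angle between any of seal, ink_pot, baren, pigment_jar, water_bowl's own z axis and vertical above 0.5 rad).
It also fails if it takes over 72 s, if anything falls off the work surface, if the arm or the gripper's body presses on something with over 40 N, if the wrist force passes 120 N, or if a joint passes its speed limit or range.

## Working session

There is one attempt and no reset: what is moved stays moved. The work goes in short steps, Python scripts to look and compute and a tool call to move; the robot and the scene stay as the last step left them, time stands still between calls to the robot, and variables do not carry over. Pictures are saved under pics/ and viewed, at most 10 in all, crops included, and the job is handed in when it is done.

Besides the shell and the picture viewer there is one more tool, called after "Emit:" by a JSON object that holds its "method" and its "body", one argument or row to a line. move_arm: Moves the arm, as the interface text tells. Scaled input: -1 to 1 covers 25 mm each way for a shift and 30 degrees each way for a turn. Its arguments: {"type":"object","properties":{"targets":{"type":"array"},"claw":{"type":"number"},"newtons":{"type":"number"}},"required":["targets"]}

```bash
mkdir -p pics; ls; python3 - <<'E'
from station import sensors,cams
import cv2,numpy as np
for n in("top","scene"):
    im=cams.snapshot(n); cv2.imwrite(f"pics/{n}0.png",im[...,::-1])
    m=cams.camera_model(n); print(n,m)
s=sensors.sense();print(s['t'],s['tcp_pos'],s['tool_rot'],s['force'])
E
```

```text
pics
top {'fx': 588.7193723662795, 'fy': 588.7193723662795, 'cx': 321.5009657428196, 'cy': 237.30048210261523, 'extrinsics': array([[-8.56538901e-03, -9.99961299e-01, -2.00853362e-03,
         5.73325454e-03],
       [-9.81794213e-01,  8.79089709e-03, -1.89744150e-01,
         4.24194916e-01],
       [ 1.89754464e-01,  3.46734221e-04, -9.81831515e-01,
         1.66459905e+00],
       [ 0.00000000e+00,  0.00000000e+00,  0.00000000e+00,
         1.00000000e+00]])}
scene {'fx': 486.40878597979207, 'fy': 486.40878597979207, 'cx': 316.0229998660017, 'cy': 236.60571148237696, 'extrinsics': array([[ 0.34117806,  0.93989452, -0.01399329, -0.14960191],
       [ 0.68638727, -0.25927165, -0.67944885, -0.24334235],
       [-0.64223831,  0.22220823, -0.73358943,  1.5400173 ],
       [ 0.        ,  0.        ,  0.        ,  1.        ]])}
0.1 [0.25829164 0.5683493  0.20070531] [ 2.11785579e-01  9.77315635e-01 -9.32172779e-04 -3.86292498e-04] [ 0.08078025 -0.11911952  0.06238972]
```

View pics/top0.png

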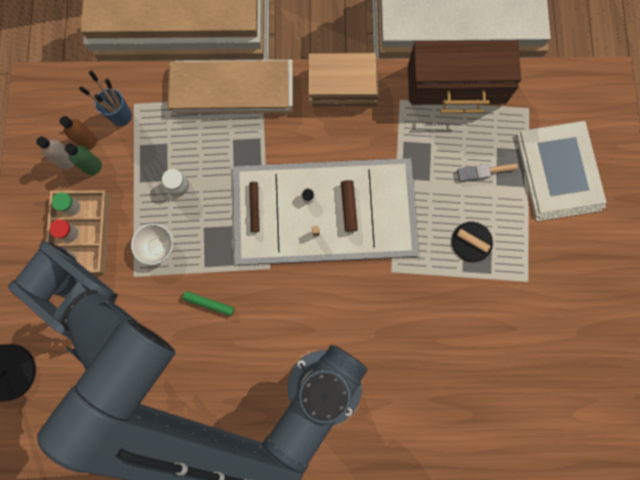

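View pics/scene0.png

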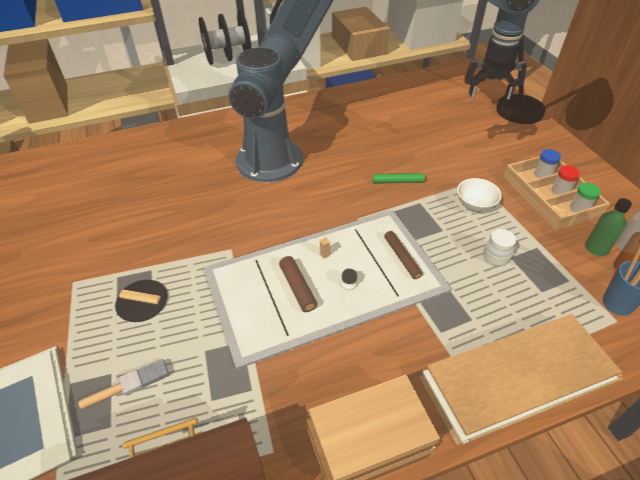

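The top view shows the thin weight at (254,207), left of line_left (278,212). The thick weight at (348,206) is left of line_right (372,208). The seal is at (315,231) and the ink pot at (307,194). The green stick at (208,303) is off the board, so it is the look-alike and stays untouched. The brown cylinders on the paper fit the description. Both weights need to roll toward -y.

```bash
cat > h.py <<'E'
import cv2,numpy as np
from station import sensors,cams
def ray(m,uv,z):
    E=m['extrinsics'];R=E[:3,:3];c=-R.T@E[:3,3]
    d=R.T@np.array([(uv[0]-m['cx'])/m['fx'],(uv[1]-m['cy'])/m['fy'],1])
    return (c+d*(z-c[2])/d[2])
def px(m,p):
    q=m['extrinsics']@np.r_[p,1];return np.array([m['fx']*q[0]/q[2]+m['cx'],m['fy']*q[1]/q[2]+m['cy']])
def things(name="top",roi=(238,165,410,258),save=None):
    im=cams.snapshot(name);m=cams.camera_model(name)
    x0,y0,x1,y1=roi;c=im[y0:y1,x0:x1]
    if save:cv2.imwrite(save,cv2.resize(c,None,fx=4,fy=4,interpolation=cv2.INTER_CUBIC)[...,::-1])
    g=cv2.resize(cv2.cvtColor(c,cv2.COLOR_RGB2GRAY),None,fx=4,fy=4,interpolation=cv2.INTER_CUBIC)
    cs,_=cv2.findContours((g<125).astype(np.uint8),cv2.RETR_EXTERNAL,cv2.CHAIN_APPROX_NONE)
    out=[]
    for k in cs:
        if cv2.contourArea(k)<60:continue
        b=cv2.boxPoints(cv2.minAreaRect(k)); b=(b+.5)/4-.5+[x0,y0]
        if np.linalg.norm(b[1]-b[0])>np.linalg.norm(b[2]-b[1]): b=np.roll(b,-1,0)
        a=(b[0]+b[1])/2;e=(b[2]+b[3])/2;w=np.linalg.norm(b[1]-b[0])
        if a[1]<e[1]:a,e=e,a   # a near robot
        out.append((a,e,w))
    return m,sorted(out,key=lambda o:o[0][0])
E
python3 - <<'E'
from h import *
m,o=things(save="pics/crop1.png")
for a,e,w in o:
    print("px",a.round(1),e.round(1),"w",w.round(1))
    for z in(.012,.026,.032):
        A=ray(m,a,z);B=ray(m,e,z);d=B-A;print("  z",z,"mid",((A+B)/2)[:2].round(4),"len",np.linalg.norm(d).round(4),"ang",np.arctan2(d[1],d[0]).round(3))
E
```

```text
px [254.2 233.1] [252.5 181.1] w 10.4
  z 0.012 mid [0.5237 0.2041] len 0.1595 ang 0.046
  z 0.026 mid [0.5202 0.2025] len 0.1582 ang 0.046
  z 0.032 mid [0.5187 0.2017] len 0.1576 ang 0.046
px [259.9 165.2] [237.6 165.2] w 1.2
  z 0.012 mid [0.6532 0.2197] len 0.0672 ang 1.562
  z 0.026 mid [0.6487 0.2179] len 0.0666 ang 1.562
  z 0.032 mid [0.6467 0.2171] len 0.0664 ang 1.562
px [278.3 250.9] [275.7 174.1] w 1.6
  z 0.012 mid [0.5075 0.1337] len 0.2345 ang 0.039
  z 0.026 mid [0.5041 0.1326] len 0.2325 ang 0.039
  z 0.032 mid [0.5027 0.1321] len 0.2317 ang 0.039
px [301.6 200.6] [312.  190.2] w 12.7
  z 0.012 mid [0.5575 0.0448] len 0.0444 ang -0.776
  z 0.026 mid [0.5538 0.0444] len 0.0441 ang -0.776
  z 0.032 mid [0.5522 0.0443] len 0.0439 ang -0.776
px [318.9 234.4] [311.1 234.4] w 5.0
  z 0.012 mid [0.4387 0.0211] len 0.0229 ang 1.562
  z 0.026 mid [0.4359 0.021 ] len 0.0227 ang 1.562
  z 0.032 mid [0.4347 0.0209] len 0.0226 ang 1.562
px [350.7 233.7] [346.1 180. ] w 14.5
  z 0.012 mid [ 0.5221 -0.0787] len 0.1649 ang 0.067
  z 0.026 mid [ 0.5186 -0.0781] len 0.1636 ang 0.067
  z 0.032 mid [ 0.5171 -0.0778] len 0.163 ang 0.067
px [373.7 246.6] [368.5 169.6] w 1.7
  z 0.012 mid [ 0.5183 -0.1462] len 0.2358 ang 0.04
  z 0.026 mid [ 0.5149 -0.145 ] len 0.2339 ang 0.04
  z 0.032 mid [ 0.5134 -0.1444] len 0.2331 ang 0.04
px [409.4 256.4] [376.6 256.4] w 2.0
  z 0.012 mid [ 0.371  -0.2067] len 0.0958 ang 1.562
  z 0.026 mid [ 0.3688 -0.205 ] len 0.095 ang 1.562
  z 0.032 mid [ 0.3678 -0.2043] len 0.0947 ang 1.562
```

View pics/crop1.png

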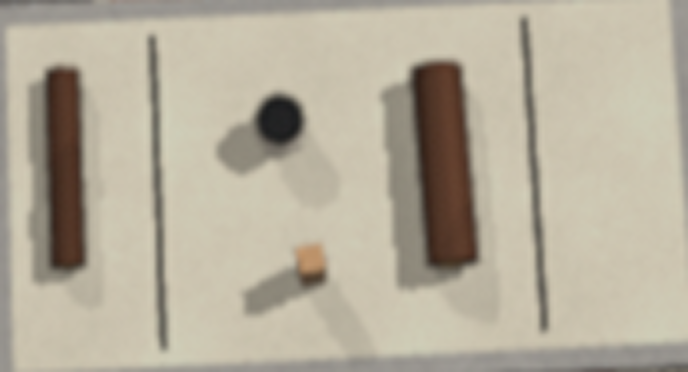

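The lines are at angle 0.0395 rad and 280 mm apart, which matches the board. The thick weight is 68 mm from line_right and the thin one 68 mm from line_left, both rolling toward -y. I'll shut the fingers, turn the tool so its y axis is across the weight, and travel there high up.

Emit:
{"method": "move_arm", "body": {
  "targets": [
    {"dx":0.4,"dy":-1,"rz":0.31},
    {"dx":0.4,"dy":-1,"rz":0.31},
    {"dx":0.4,"dy":-1,"rz":0.31},
    {"dx":0.4,"dy":-1},
    {"dx":0.4,"dy":-1},
    {"dx":0.4,"dy":-1},
    {"dx":0.4,"dy":-1},
    {"dx":0.4,"dy":-1},
    {"dx":0.4,"dy":-1},
    {"dx":0.4,"dy":-1}
  ],
  "claw": 0,
  "newtons": 40
}}

```text
schema error: expected keys dx, dy, dz, rx, ry, rz
```

Emit:
{"method": "move_arm", "body": {
  "targets": [
    {"dx":0.4,"dy":-1},
    {"dx":0.4,"dy":-1},
    {"dx":0.4,"dy":-1},
    {"dx":0.4,"dy":-1},
    {"dx":0.4,"dy":-1},
    {"dx":0.4,"dy":-1},
    {"dx":0.4,"dy":-1},
    {"dx":0.4,"dy":-1},
    {"dx":0.4,"dy":-1},
    {"dx":0.4,"dy":-1}
  ]
}}

```text
schema error: expected keys dx, dy, dz, rx, ry, rz
```

Emit:
{"method": "move_arm", "body": {
  "targets": [
    {"dx":0.4,"dy":-1,"dz":-0.5},
    {"dx":0.4,"dy":-1,"dz":-0.5},
    {"dx":0.4,"dy":-1,"dz":-0.5},
    {"dx":0.4,"dy":-1,"dz":-0.5},
    {"dx":0.4,"dy":-1,"dz":-0.5},
    {"dx":0,"dy":-0.4,"dz":-0.6},
    {"dz":-0.6},
    {},
    {},
    {}
  ]
}}

```text
schema error: expected keys dx, dy, dz, rx, ry, rz
```

All six keys are required in every row.

Emit:
{"method": "move_arm", "body": {
  "targets": [
    {"dx":0.4,"dy":-1,"dz":0,"rx":0,"ry":0,"rz":0.31},
    {"dx":0.4,"dy":-1,"dz":0,"rx":0,"ry":0,"rz":0.31},
    {"dx":0.4,"dy":-1,"dz":0,"rx":0,"ry":0,"rz":0.31},
    {"dx":0.4,"dy":-1,"dz":0,"rx":0,"ry":0,"rz":0},
    {"dx":0.4,"dy":-1,"dz":0,"rx":0,"ry":0,"rz":0},
    {"dx":0.4,"dy":-1,"dz":0,"rx":0,"ry":0,"rz":0},
    {"dx":0.4,"dy":-1,"dz":0,"rx":0,"ry":0,"rz":0},
    {"dx":0.4,"dy":-1,"dz":0,"rx":0,"ry":0,"rz":0},
    {"dx":0.4,"dy":-1,"dz":0,"rx":0,"ry":0,"rz":0},
    {"dx":0.4,"dy":-1,"dz":0,"rx":0,"ry":0,"rz":0}
  ],
  "claw": 0,
  "newtons": 40
}}

```text
t: 1.4
tcp_pos: [0.3588, 0.318, 0.2015]
tool_rot: [-0.03, 1.0, -0.0, -0.0]
force: [1.5, 0.2, 0.4]
finger_gap: -0.001
gripper_force: 0.0
```

Emit:
{"method": "move_arm", "body": {
  "targets": [
    {"dx":0.4,"dy":-1,"dz":0,"rx":0,"ry":0,"rz":0},
    {"dx":0.4,"dy":-1,"dz":0,"rx":0,"ry":0,"rz":0},
    {"dx":0.4,"dy":-1,"dz":0,"rx":0,"ry":0,"rz":0},
    {"dx":0.4,"dy":-1,"dz":0,"rx":0,"ry":0,"rz":0},
    {"dx":0.4,"dy":-1,"dz":0,"rx":0,"ry":0,"rz":0},
    {"dx":0.4,"dy":-1,"dz":0,"rx":0,"ry":0,"rz":0},
    {"dx":0.4,"dy":-1,"dz":0,"rx":0,"ry":0,"rz":0},
    {"dx":0.4,"dy":-1,"dz":0,"rx":0,"ry":0,"rz":0},
    {"dx":0.4,"dy":-1,"dz":0,"rx":0,"ry":0,"rz":0},
    {"dx":0.4,"dy":-1,"dz":0,"rx":0,"ry":0,"rz":0}
  ]
}}

```text
t: 2.65
tcp_pos: [0.4588, 0.0681, 0.2015]
tool_rot: [-0.03, 1.0, 0.0, -0.0]
force: [-0.4, -0.3, -0.2]
finger_gap: -0.001
gripper_force: 0.0
```

Emit:
{"method": "move_arm", "body": {
  "targets": [
    {"dx":0.4,"dy":-1,"dz":0,"rx":0,"ry":0,"rz":0},
    {"dx":0.4,"dy":-1,"dz":-0.5,"rx":0,"ry":0,"rz":0},
    {"dx":0.4,"dy":-1,"dz":-0.5,"rx":0,"ry":0,"rz":0},
    {"dx":0.4,"dy":-1,"dz":-0.5,"rx":0,"ry":0,"rz":0},
    {"dx":0.4,"dy":-1,"dz":-0.5,"rx":0,"ry":0,"rz":0},
    {"dx":0,"dy":-0.4,"dz":-0.8,"rx":0,"ry":0,"rz":0},
    {"dx":0,"dy":0,"dz":-0.8,"rx":0,"ry":0,"rz":0},
    {"dx":0,"dy":0,"dz":-0.8,"rx":0,"ry":0,"rz":0},
    {"dx":0,"dy":0,"dz":0,"rx":0,"ry":0,"rz":0},
    {"dx":0,"dy":0,"dz":0,"rx":0,"ry":0,"rz":0}
  ]
}}

```text
t: 3.9
tcp_pos: [0.509, -0.0661, 0.092]
tool_rot: [-0.03, 1.0, -0.0, 0.0]
force: [-0.1, 0.4, 0.2]
finger_gap: 0.001
gripper_force: 0.0
```

```bash
python3 - <<'E'
from h import *
s=sensors.sense();print(s['t'],s['tcp_pos'],s['tool_rot'],s['force'],s['finger_gap'])
im=cams.snapshot("wrist");m=cams.camera_model("wrist");cv2.imwrite("pics/w1.png",im[...,::-1])
print("tcp px",px(m,s['tcp_pos']))
for y in(-.0778,-.1462):print(px(m,[.517,y,.052 if y>-.1 else .012]))
E
```

```text
3.9 [ 0.50903859 -0.06613674  0.09201741] [-3.00975489e-02  9.99546920e-01 -1.06571819e-04  2.85688579e-04] [-0.13567371  0.35076281  0.19592657] 0.0008279765215567999
tcp px [315.61222962 273.05682206]
[297.04678683 260.26326579]
[209.99672253 237.0897924 ]
```

View pics/w1.png

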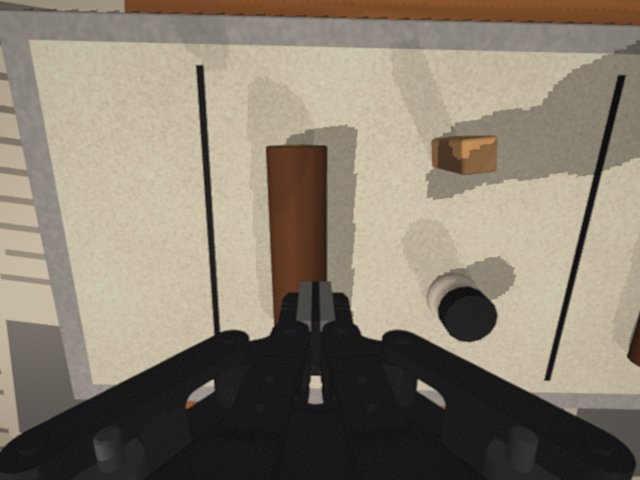

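The wrist picture shows the thick weight at column ~297, as predicted, with line_right at ~205. The grey tip is about 18 mm wide (columns 300–333). A flat tip this narrow means several short strokes. First I touch down 7 mm behind the weight's crest.

Emit:
{"method": "move_arm", "body": {
  "targets": [
    {"dx":0.2,"dy":-0.2,"dz":-0.5,"rx":0,"ry":0,"rz":0},
    {"dx":0,"dy":0,"dz":-0.5,"rx":0,"ry":0,"rz":0},
    {"dx":0,"dy":0,"dz":-0.4,"rx":0,"ry":0,"rz":0},
    {"dx":0,"dy":0,"dz":-0.1,"rx":0,"ry":0,"rz":0},
    {"dx":0,"dy":0,"dz":-0.04,"rx":0,"ry":0,"rz":0},
    {"dx":0,"dy":0,"dz":-0.04,"rx":0,"ry":0,"rz":0},
    {"dx":0,"dy":0,"dz":0,"rx":0,"ry":0,"rz":0},
    {"dx":0,"dy":0,"dz":0,"rx":0,"ry":0,"rz":0},
    {"dx":0,"dy":0,"dz":0,"rx":0,"ry":0,"rz":0},
    {"dx":0,"dy":0,"dz":0,"rx":0,"ry":0,"rz":0}
  ]
}}

```text
t: 5.2
tcp_pos: [0.5137, -0.0711, 0.0522]
tool_rot: [-0.03, 1.0, -0.0, 0.0]
force: [0.8, -0.2, -0.3]
finger_gap: 0.001
gripper_force: 0.0
```

Emit:
{"method": "move_arm", "body": {
  "targets": [
    {"dx":0,"dy":0,"dz":-0.02,"rx":0,"ry":0,"rz":0},
    {"dx":0,"dy":0,"dz":-0.02,"rx":0,"ry":0,"rz":0},
    {"dx":0,"dy":0,"dz":0,"rx":0,"ry":0,"rz":0},
    {"dx":0,"dy":0,"dz":0,"rx":0,"ry":0,"rz":0},
    {"dx":0,"dy":0,"dz":0,"rx":0,"ry":0,"rz":0},
    {"dx":0,"dy":0,"dz":0,"rx":0,"ry":0,"rz":0},
    {"dx":0,"dy":0,"dz":0,"rx":0,"ry":0,"rz":0},
    {"dx":0,"dy":0,"dz":0,"rx":0,"ry":0,"rz":0},
    {"dx":0,"dy":0,"dz":0,"rx":0,"ry":0,"rz":0},
    {"dx":0,"dy":0,"dz":0,"rx":0,"ry":0,"rz":0}
  ]
}}

```text
t: 6.45
tcp_pos: [0.5137, -0.0711, 0.0511]
tool_rot: [-0.03, 1.0, 0.0, -0.0]
force: [0.4, 0.8, -0.2]
finger_gap: 0.005
gripper_force: 0.0
```

Emit:
{"method": "move_arm", "body": {
  "targets": [
    {"dx":0,"dy":0,"dz":-0.02,"rx":0,"ry":0,"rz":0},
    {"dx":0,"dy":0,"dz":-0.02,"rx":0,"ry":0,"rz":0},
    {"dx":0,"dy":0,"dz":0,"rx":0,"ry":0,"rz":0},
    {"dx":0,"dy":0,"dz":0,"rx":0,"ry":0,"rz":0},
    {"dx":0,"dy":0,"dz":0,"rx":0,"ry":0,"rz":0},
    {"dx":0,"dy":0,"dz":0,"rx":0,"ry":0,"rz":0},
    {"dx":0,"dy":0,"dz":0,"rx":0,"ry":0,"rz":0},
    {"dx":0,"dy":0,"dz":0,"rx":0,"ry":0,"rz":0},
    {"dx":0,"dy":0,"dz":0,"rx":0,"ry":0,"rz":0},
    {"dx":0,"dy":0,"dz":0,"rx":0,"ry":0,"rz":0}
  ]
}}

```text
t: 7.7
tcp_pos: [0.5137, -0.0711, 0.0501]
tool_rot: [-0.03, 1.0, 0.0, -0.0]
force: [0.5, -0.6, -0.4]
finger_gap: 0.003
gripper_force: 0.0
```

Emit:
{"method": "move_arm", "body": {
  "targets": [
    {"dx":0,"dy":0,"dz":0.1,"rx":0,"ry":0,"rz":0},
    {"dx":0,"dy":-0.16,"dz":0,"rx":0,"ry":0,"rz":0},
    {"dx":0,"dy":0,"dz":-0.06,"rx":0,"ry":0,"rz":0},
    {"dx":0,"dy":0,"dz":-0.04,"rx":0,"ry":0,"rz":0},
    {"dx":0,"dy":0,"dz":-0.02,"rx":0,"ry":0,"rz":0},
    {"dx":0,"dy":0,"dz":0,"rx":0,"ry":0,"rz":0},
    {"dx":0,"dy":0,"dz":0,"rx":0,"ry":0,"rz":0},
    {"dx":0,"dy":0,"dz":0,"rx":0,"ry":0,"rz":0},
    {"dx":0,"dy":0,"dz":0,"rx":0,"ry":0,"rz":0},
    {"dx":0,"dy":0,"dz":0,"rx":0,"ry":0,"rz":0}
  ]
}}

```text
t: 8.95
tcp_pos: [0.5137, -0.0751, 0.0496]
tool_rot: [-0.03, 1.0, -0.0, 0.0]
force: [-0.1, 0.0, -0.8]
finger_gap: -0.001
gripper_force: 0.0
```

```bash
python3 - <<'E'
from h import *
a=cams.snapshot("wrist")[120:360,200:440];b=cams.snapshot("scene")[200:320,230:350]
cv2.imwrite("pics/w2.png",np.hstack([cv2.resize(a,(400,400)),cv2.resize(b,(400,400),interpolation=2)])[...,::-1])
E
```

```text
(no output)
```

View pics/w2.png

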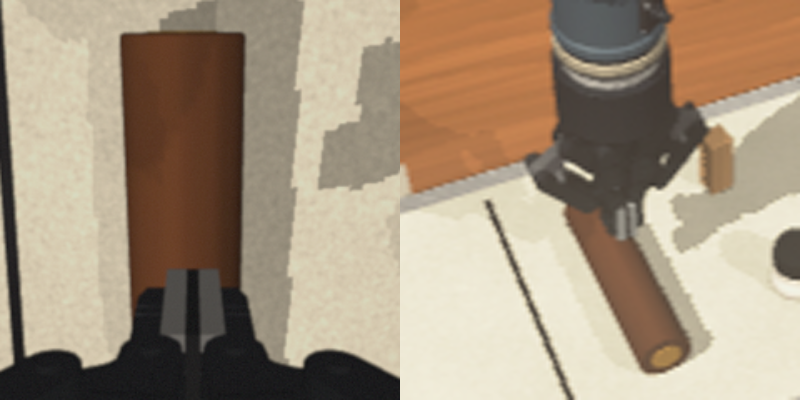

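The tip stands over the weight, about 3 mm behind its crest (left half, column ~194 against ~186), and has not touched yet. I keep lowering in small steps.

Emit:
{"method": "move_arm", "body": {
  "targets": [
    {"dx":0,"dy":0,"dz":-0.02,"rx":0,"ry":0,"rz":0},
    {"dx":0,"dy":0,"dz":0,"rx":0,"ry":0,"rz":0},
    {"dx":0,"dy":0,"dz":-0.02,"rx":0,"ry":0,"rz":0},
    {"dx":0,"dy":0,"dz":0,"rx":0,"ry":0,"rz":0},
    {"dx":0,"dy":0,"dz":0,"rx":0,"ry":0,"rz":0},
    {"dx":0,"dy":0,"dz":0,"rx":0,"ry":0,"rz":0},
    {"dx":0,"dy":0,"dz":0,"rx":0,"ry":0,"rz":0},
    {"dx":0,"dy":0,"dz":0,"rx":0,"ry":0,"rz":0},
    {"dx":0,"dy":0,"dz":0,"rx":0,"ry":0,"rz":0},
    {"dx":0,"dy":0,"dz":0,"rx":0,"ry":0,"rz":0}
  ]
}}

```text
t: 10.3
tcp_pos: [0.5137, -0.0751, 0.0486]
tool_rot: [-0.03, 1.0, 0.0, -0.0]
force: [0.1, -0.4, -0.3]
finger_gap: 0.0
gripper_force: 0.0
```

Emit:
{"method": "move_arm", "body": {
  "targets": [
    {"dx":0,"dy":0,"dz":-0.02,"rx":0,"ry":0,"rz":0},
    {"dx":0,"dy":0,"dz":0,"rx":0,"ry":0,"rz":0},
    {"dx":0,"dy":0,"dz":-0.02,"rx":0,"ry":0,"rz":0},
    {"dx":0,"dy":0,"dz":0,"rx":0,"ry":0,"rz":0},
    {"dx":0,"dy":0,"dz":-0.02,"rx":0,"ry":0,"rz":0},
    {"dx":0,"dy":0,"dz":0,"rx":0,"ry":0,"rz":0},
    {"dx":0,"dy":0,"dz":0,"rx":0,"ry":0,"rz":0},
    {"dx":0,"dy":0,"dz":0,"rx":0,"ry":0,"rz":0},
    {"dx":0,"dy":0,"dz":0,"rx":0,"ry":0,"rz":0},
    {"dx":0,"dy":0,"dz":0,"rx":0,"ry":0,"rz":0}
  ]
}}

```text
t: 11.55
tcp_pos: [0.5137, -0.0751, 0.0471]
tool_rot: [-0.03, 1.0, 0.0, -0.0]
force: [-0.3, 0.2, -0.7]
finger_gap: 0.0
gripper_force: 0.0
```

Emit:
{"method": "move_arm", "body": {
  "targets": [
    {"dx":0,"dy":0,"dz":-0.02,"rx":0,"ry":0,"rz":0},
    {"dx":0,"dy":0,"dz":0,"rx":0,"ry":0,"rz":0},
    {"dx":0,"dy":0,"dz":-0.02,"rx":0,"ry":0,"rz":0},
    {"dx":0,"dy":0,"dz":0,"rx":0,"ry":0,"rz":0},
    {"dx":0,"dy":0,"dz":0,"rx":0,"ry":0,"rz":0},
    {"dx":0,"dy":0,"dz":0,"rx":0,"ry":0,"rz":0},
    {"dx":0,"dy":0,"dz":0,"rx":0,"ry":0,"rz":0},
    {"dx":0,"dy":0,"dz":0,"rx":0,"ry":0,"rz":0},
    {"dx":0,"dy":0,"dz":0,"rx":0,"ry":0,"rz":0},
    {"dx":0,"dy":0,"dz":0,"rx":0,"ry":0,"rz":0}
  ]
}}

```text
t: 12.8
tcp_pos: [0.5137, -0.0751, 0.0461]
tool_rot: [-0.03, 1.0, 0.0, 0.0]
force: [0.0, 0.6, -0.8]
finger_gap: -0.002
gripper_force: 0.0
```

```bash
python3 - <<'E'
from h import *
a=cams.snapshot("wrist")[120:360,200:440];b=cams.snapshot("scene")[200:320,230:350]
cv2.imwrite("pics/w3.png",np.hstack([cv2.resize(a,(400,400)),cv2.resize(b,(400,400),interpolation=2)])[...,::-1])
s=sensors.sense();print(s['force'],s['tcp_pos'])
E
```

```text
[ 0.00417654 -0.01465447  0.12490116] [ 0.51366759 -0.07507544  0.04610769]
```

View pics/w3.png

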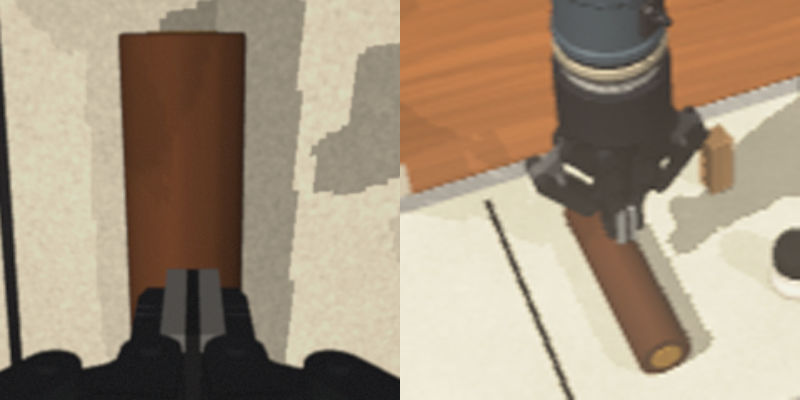

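```bash
python3 - <<'E'
from h import *
p=sensors.sense()['tcp_pos']
for n in("scene","wrist"):
    m=cams.camera_model(n);E=m['extrinsics'];print(n,"cam",(-E[:3,:3].T@E[:3,3]).round(3),"tcp",px(m,p).round(1),"corners",[px(m,p+np.array([a,b,h])).round(1).tolist() for h in(0,.01,.02) for a,b in((.011,0),(-.011,0))])
    print("weight top mid",px(m,[.517,-.0778,.052]),"axis ends",px(m,[.442,-.083,.032]),px(m,[.592,-.073,.032]))
E
```

```text
scene cam [ 1.207 -0.265  0.962] tcp [296.9 277.4] corners [[298.4, 280.9], [295.5, 274.1], [298.2, 278.3], [295.3, 271.4], [298.0, 275.6], [295.1, 268.8]]
weight top mid [296.16045694 277.2724591 ] axis ends [285.07329218 260.56822887] [308.77774464 306.16510685]
wrist cam [ 0.443 -0.079  0.22 ] tcp [315.4 273.7] corners [[314.2, 292.4], [316.7, 254.3], [314.1, 300.7], [316.8, 260.8], [314.1, 310.0], [316.9, 268.0]]
weight top mid [309.85277118 283.55912901] axis ends [308.6416753  133.87155713] [311.15808415 379.59033968]
```

Both views agree that the tips actually sit about 25–30 mm above the reported TCP. The scene view shows the tip bottom at row 272 against an expected 281, and the wrist view shows row 281 against 254. So contact should come lower, and I'll approach in guarded steps.

Emit:
{"method": "move_arm", "body": {
  "targets": [
    {"dx":0,"dy":0,"dz":-0.12,"rx":0,"ry":0,"rz":0},
    {"dx":0,"dy":0,"dz":-0.12,"rx":0,"ry":0,"rz":0},
    {"dx":0,"dy":0,"dz":-0.12,"rx":0,"ry":0,"rz":0},
    {"dx":0,"dy":0,"dz":-0.04,"rx":0,"ry":0,"rz":0},
    {"dx":0,"dy":0,"dz":0,"rx":0,"ry":0,"rz":0},
    {"dx":0,"dy":0,"dz":0,"rx":0,"ry":0,"rz":0},
    {"dx":0,"dy":0,"dz":0,"rx":0,"ry":0,"rz":0},
    {"dx":0,"dy":0,"dz":0,"rx":0,"ry":0,"rz":0},
    {"dx":0,"dy":0,"dz":0,"rx":0,"ry":0,"rz":0},
    {"dx":0,"dy":0,"dz":0,"rx":0,"ry":0,"rz":0}
  ]
}}

```text
t: 14.15
tcp_pos: [0.5137, -0.075, 0.0361]
tool_rot: [-0.03, 1.0, -0.0, 0.0]
force: [0.0, -0.2, 0.5]
finger_gap: 0.003
gripper_force: 0.0
```

Emit:
{"method": "move_arm", "body": {
  "targets": [
    {"dx":0,"dy":0,"dz":-0.04,"rx":0,"ry":0,"rz":0},
    {"dx":0,"dy":0,"dz":-0.04,"rx":0,"ry":0,"rz":0},
    {"dx":0,"dy":0,"dz":-0.04,"rx":0,"ry":0,"rz":0},
    {"dx":0,"dy":0,"dz":0,"rx":0,"ry":0,"rz":0},
    {"dx":0,"dy":0,"dz":0,"rx":0,"ry":0,"rz":0},
    {"dx":0,"dy":0,"dz":0,"rx":0,"ry":0,"rz":0},
    {"dx":0,"dy":0,"dz":0,"rx":0,"ry":0,"rz":0},
    {"dx":0,"dy":0,"dz":0,"rx":0,"ry":0,"rz":0},
    {"dx":0,"dy":0,"dz":0,"rx":0,"ry":0,"rz":0},
    {"dx":0,"dy":0,"dz":0,"rx":0,"ry":0,"rz":0}
  ]
}}

```text
t: 15.4
tcp_pos: [0.5136, -0.0751, 0.0331]
tool_rot: [-0.03, 1.0, 0.0, -0.0]
force: [0.1, -0.4, -0.3]
finger_gap: 0.0
gripper_force: 0.0
```

```bash
python3 - <<'E'
from h import *
a=cams.snapshot("wrist")[120:360,200:440];b=cams.snapshot("scene")[230:310,260:340]
cv2.imwrite("pics/w4.png",np.hstack([cv2.resize(a,(400,400)),cv2.resize(b,(400,400),interpolation=2)])[...,::-1])
s=sensors.sense();print(s['force'],s['tcp_pos'])
E
```

```text
[-0.68575101  1.38106496 -0.26054128] [ 0.51370477 -0.07509391  0.03310366]
```

View pics/w4.png

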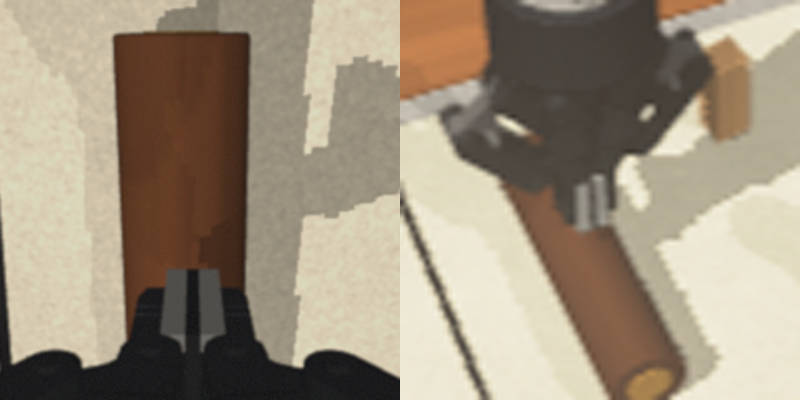

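The right half shows the tip still a gap above the weight, about 4 px in the scene image or roughly 12–15 mm. The tip's shadow on the weight in the left half is also still apart from it. I'll continue down.

Emit:
{"method": "move_arm", "body": {
  "targets": [
    {"dx":0,"dy":0,"dz":-0.08,"rx":0,"ry":0,"rz":0},
    {"dx":0,"dy":0,"dz":-0.08,"rx":0,"ry":0,"rz":0},
    {"dx":0,"dy":0,"dz":-0.08,"rx":0,"ry":0,"rz":0},
    {"dx":0,"dy":0,"dz":-0.04,"rx":0,"ry":0,"rz":0},
    {"dx":0,"dy":0,"dz":0,"rx":0,"ry":0,"rz":0},
    {"dx":0,"dy":0,"dz":0,"rx":0,"ry":0,"rz":0},
    {"dx":0,"dy":0,"dz":0,"rx":0,"ry":0,"rz":0},
    {"dx":0,"dy":0,"dz":0,"rx":0,"ry":0,"rz":0},
    {"dx":0,"dy":0,"dz":0,"rx":0,"ry":0,"rz":0},
    {"dx":0,"dy":0,"dz":0,"rx":0,"ry":0,"rz":0}
  ]
}}

```text
t: 16.75
tcp_pos: [0.5137, -0.0751, 0.0261]
tool_rot: [-0.03, 1.0, -0.0, 0.0]
force: [0.4, 0.3, -0.4]
finger_gap: 0.0
gripper_force: 0.0
```

Emit:
{"method": "move_arm", "body": {
  "targets": [
    {"dx":0,"dy":0,"dz":-0.04,"rx":0,"ry":0,"rz":0},
    {"dx":0,"dy":0,"dz":0,"rx":0,"ry":0,"rz":0},
    {"dx":0,"dy":0,"dz":0,"rx":0,"ry":0,"rz":0},
    {"dx":0,"dy":0,"dz":0,"rx":0,"ry":0,"rz":0},
    {"dx":0,"dy":0,"dz":0,"rx":0,"ry":0,"rz":0},
    {"dx":0,"dy":0,"dz":0,"rx":0,"ry":0,"rz":0},
    {"dx":0,"dy":0,"dz":0,"rx":0,"ry":0,"rz":0},
    {"dx":0,"dy":0,"dz":0,"rx":0,"ry":0,"rz":0},
    {"dx":0,"dy":0,"dz":0,"rx":0,"ry":0,"rz":0},
    {"dx":0,"dy":0,"dz":0,"rx":0,"ry":0,"rz":0}
  ]
}}

```text
t: 18.0
tcp_pos: [0.5137, -0.0751, 0.0251]
tool_rot: [-0.03, 1.0, -0.0, 0.0]
force: [0.6, 0.9, 0.7]
finger_gap: -0.003
gripper_force: 0.0
```

Emit:
{"method": "move_arm", "body": {
  "targets": [
    {"dx":0,"dy":0,"dz":-0.04,"rx":0,"ry":0,"rz":0},
    {"dx":0,"dy":0,"dz":0,"rx":0,"ry":0,"rz":0},
    {"dx":0,"dy":0,"dz":-0.04,"rx":0,"ry":0,"rz":0},
    {"dx":0,"dy":0,"dz":0,"rx":0,"ry":0,"rz":0},
    {"dx":0,"dy":0,"dz":0,"rx":0,"ry":0,"rz":0},
    {"dx":0,"dy":0,"dz":0,"rx":0,"ry":0,"rz":0},
    {"dx":0,"dy":0,"dz":0,"rx":0,"ry":0,"rz":0},
    {"dx":0,"dy":0,"dz":0,"rx":0,"ry":0,"rz":0},
    {"dx":0,"dy":0,"dz":0,"rx":0,"ry":0,"rz":0},
    {"dx":0,"dy":0,"dz":0,"rx":0,"ry":0,"rz":0}
  ]
}}

```text
t: 19.25
tcp_pos: [0.5137, -0.0751, 0.0231]
tool_rot: [-0.03, 1.0, -0.0, 0.0]
force: [0.1, 0.3, 0.2]
finger_gap: 0.002
gripper_force: 0.0
```

```bash
python3 - <<'E'
from h import *
a=cams.snapshot("wrist")[120:360,200:440];b=cams.snapshot("scene")[245:305,270:330]
cv2.imwrite("pics/w5.png",np.hstack([cv2.resize(a,(400,400)),cv2.resize(b,(400,400),interpolation=2)])[...,::-1])
s=sensors.sense();print(s['force'],s['tcp_pos'])
E
```

```text
[-0.09657083 -0.89544321 -0.87926394] [ 0.51368093 -0.07507488  0.02310754]
```

View pics/w5.png

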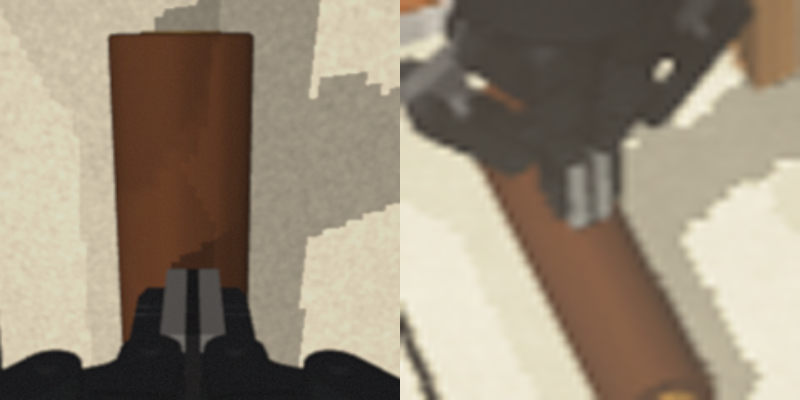

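The tip's shadow on the weight now nearly meets the tip (left half, row 260 against 268), so only a few millimetres remain.

Emit:
{"method": "move_arm", "body": {
  "targets": [
    {"dx":0,"dy":0,"dz":-0.04,"rx":0,"ry":0,"rz":0},
    {"dx":0,"dy":0,"dz":0,"rx":0,"ry":0,"rz":0},
    {"dx":0,"dy":0,"dz":-0.04,"rx":0,"ry":0,"rz":0},
    {"dx":0,"dy":0,"dz":0,"rx":0,"ry":0,"rz":0},
    {"dx":0,"dy":0,"dz":0,"rx":0,"ry":0,"rz":0},
    {"dx":0,"dy":0,"dz":0,"rx":0,"ry":0,"rz":0},
    {"dx":0,"dy":0,"dz":0,"rx":0,"ry":0,"rz":0},
    {"dx":0,"dy":0,"dz":0,"rx":0,"ry":0,"rz":0},
    {"dx":0,"dy":0,"dz":0,"rx":0,"ry":0,"rz":0},
    {"dx":0,"dy":0,"dz":0,"rx":0,"ry":0,"rz":0}
  ]
}}

```text
t: 20.6
tcp_pos: [0.5138, -0.0752, 0.0222]
tool_rot: [-0.03, 1.0, -0.0, 0.0]
force: [-1.4, -0.9, 10.0]
finger_gap: -0.0
gripper_force: 5.0
```

Emit:
{"method": "move_arm", "body": {
  "targets": [
    {"dx":0,"dy":0,"dz":-0.02,"rx":0,"ry":0,"rz":0},
    {"dx":0,"dy":0,"dz":0,"rx":0,"ry":0,"rz":0},
    {"dx":0,"dy":0,"dz":-0.02,"rx":0,"ry":0,"rz":0},
    {"dx":0,"dy":0,"dz":0,"rx":0,"ry":0,"rz":0},
    {"dx":0,"dy":0,"dz":0,"rx":0,"ry":0,"rz":0},
    {"dx":0,"dy":0,"dz":0,"rx":0,"ry":0,"rz":0},
    {"dx":0,"dy":0,"dz":0,"rx":0,"ry":0,"rz":0},
    {"dx":0,"dy":0,"dz":0,"rx":0,"ry":0,"rz":0},
    {"dx":0,"dy":0,"dz":0,"rx":0,"ry":0,"rz":0},
    {"dx":0,"dy":0,"dz":0,"rx":0,"ry":0,"rz":0}
  ]
}}

```text
t: 21.85
tcp_pos: [0.5138, -0.0753, 0.0221]
tool_rot: [-0.03, 1.0, -0.0, 0.001]
force: [-3.3, 0.9, 16.5]
finger_gap: -0.001
gripper_force: 8.7
```

Contact shows at TCP z about 0.0225, so the true tip is about 29.5 mm above the reported TCP, and the stiffness is roughly 7 N/mm. I ease off to a few newtons and roll 20 mm.

Emit:
{"method": "move_arm", "body": {
  "targets": [
    {"dx":0,"dy":0,"dz":0.06,"rx":0,"ry":0,"rz":0},
    {"dx":0.01,"dy":-0.1,"dz":0,"rx":0,"ry":0,"rz":0},
    {"dx":0.01,"dy":-0.1,"dz":0,"rx":0,"ry":0,"rz":0},
    {"dx":0.01,"dy":-0.1,"dz":0,"rx":0,"ry":0,"rz":0},
    {"dx":0.01,"dy":-0.1,"dz":0,"rx":0,"ry":0,"rz":0},
    {"dx":0.01,"dy":-0.1,"dz":0,"rx":0,"ry":0,"rz":0},
    {"dx":0.01,"dy":-0.1,"dz":0,"rx":0,"ry":0,"rz":0},
    {"dx":0,"dy":-0.1,"dz":0,"rx":0,"ry":0,"rz":0},
    {"dx":0,"dy":-0.1,"dz":0,"rx":0,"ry":0,"rz":0},
    {"dx":0,"dy":0,"dz":0,"rx":0,"ry":0,"rz":0}
  ]
}}

```text
t: 23.1
tcp_pos: [0.5153, -0.0956, 0.0221]
tool_rot: [-0.03, 1.0, -0.0, 0.0]
force: [-2.8, 0.0, 7.5]
finger_gap: 0.004
gripper_force: 3.9
```

```bash
cat >> h.py <<'E'
def wristaxis(r):  # column of the weight's axis in wrist rows just beyond the tip -> world, axis height zc
    im=cams.snapshot("wrist");m=cams.camera_model("wrist")
    h=cv2.cvtColor(im,cv2.COLOR_RGB2HSV);f=im.astype(int)
    k=((f[...,0]-f[...,2]>18)&(f[...,0]<150)&(h[...,1]>110)).astype(np.uint8)
    k=cv2.morphologyEx(k,cv2.MORPH_OPEN,np.ones((5,5)))
    n,l,st,ce=cv2.connectedComponentsWithStats(k)
    i=1+np.argmax([s[4]*(120<c[0]<520) for s,c in zip(st[1:],ce[1:])]); k=l==i
    E=m['extrinsics'];R=E[:3,:3];C=-R.T@E[:3,3];P=[]
    for row in range(st[i][1]+25,265,8):
        c=np.flatnonzero(k[row])
        if len(c)<15:continue
        # tangents to both sides: angle bisector in y-z plane hits the axis
        e=[ray(m,(u,row),C[2]-1)-C for u in(c[0],c[-1])]
        t=np.tan(np.mean([np.arctan2(v[1],-v[2]) for v in e]))
        zc=.012+r;H=C[2]-zc;x=C[0]+np.mean([v[0] for v in e])*H
        P.append((x,C[1]+t*H,np.ptp([v[1] for v in e])*H))
    P=np.array(P);s,y0=np.polyfit(P[:,0],P[:,1],1)
    ol=np.array([.5183,-.1462]) if r>.015 else np.array([.5075,.1337])
    u=np.array([np.cos(.0395),np.sin(.0395)])
    y=y0+s*.517;d=np.array([.517,y])-ol
    tcp=sensors.sense()['tcp_pos']
    print("ang-line",round(np.arctan(s)-.0395,3),"dist to line",round((u[0]*d[1]-u[1]*d[0])*1e3,1),"y@.517",round(y,4),"w",P[:,2].mean().round(4),"tip behind",round((tcp[1]-(y0+s*tcp[0]))*1e3,1),"n",len(P),"box",st[i][:4])
E
python3 -c "
from h import *
wristaxis(.02)"
```

```text
ang-line 0.029 dist to line 58.4 y@.517 -0.0878 w 0.0384 tip behind -7.5 n 13 box [289 138  86 197]
```

It rolled exactly 10 mm with the tip travelling 20 mm, so this works. I'll do cycles of lift, 15 mm back, press, and a 30 mm stroke.

Emit:
{"method": "move_arm", "body": {
  "targets": [
    {"dx":0,"dy":0,"dz":0.2,"rx":0,"ry":0,"rz":0},
    {"dx":-0.04,"dy":0.6,"dz":0,"rx":0,"ry":0,"rz":0},
    {"dx":0,"dy":0,"dz":-0.2,"rx":0,"ry":0,"rz":0},
    {"dx":0.013,"dy":-0.2,"dz":0,"rx":0,"ry":0,"rz":0},
    {"dx":0.013,"dy":-0.2,"dz":0,"rx":0,"ry":0,"rz":0},
    {"dx":0.013,"dy":-0.2,"dz":0,"rx":0,"ry":0,"rz":0},
    {"dx":0.013,"dy":-0.2,"dz":0,"rx":0,"ry":0,"rz":0},
    {"dx":0.013,"dy":-0.2,"dz":0,"rx":0,"ry":0,"rz":0},
    {"dx":0.013,"dy":-0.2,"dz":0,"rx":0,"ry":0,"rz":0},
    {"dx":0,"dy":0,"dz":0,"rx":0,"ry":0,"rz":0}
  ]
}}

```text
t: 24.4
tcp_pos: [0.5158, -0.1103, 0.0222]
tool_rot: [-0.03, 1.0, -0.0, -0.0]
force: [-3.0, -1.1, 9.6]
finger_gap: -0.001
gripper_force: 4.8
```

```bash
python3 -c "
from h import *
wristaxis(.02)"
```

```text
ang-line 0.031 dist to line 42.6 y@.517 -0.1036 w 0.0385 tip behind -6.4 n 13 box [287 139  85 193]
```

Emit:
{"method": "move_arm", "body": {
  "targets": [
    {"dx":0,"dy":0,"dz":0.2,"rx":0,"ry":0,"rz":0},
    {"dx":-0.04,"dy":0.6,"dz":0,"rx":0,"ry":0,"rz":0},
    {"dx":0,"dy":0,"dz":-0.2,"rx":0,"ry":0,"rz":0},
    {"dx":0.013,"dy":-0.2,"dz":0,"rx":0,"ry":0,"rz":0},
    {"dx":0.013,"dy":-0.2,"dz":0,"rx":0,"ry":0,"rz":0},
    {"dx":0.013,"dy":-0.2,"dz":0,"rx":0,"ry":0,"rz":0},
    {"dx":0.013,"dy":-0.2,"dz":0,"rx":0,"ry":0,"rz":0},
    {"dx":0.013,"dy":-0.2,"dz":0,"rx":0,"ry":0,"rz":0},
    {"dx":0.013,"dy":-0.2,"dz":0,"rx":0,"ry":0,"rz":0},
    {"dx":0,"dy":0,"dz":0,"rx":0,"ry":0,"rz":0}
  ]
}}

```text
t: 25.7
tcp_pos: [0.5167, -0.1253, 0.0222]
tool_rot: [-0.03, 1.0, -0.0, -0.0]
force: [-2.4, -0.5, 9.5]
finger_gap: -0.002
gripper_force: 5.1
```

Emit:
{"method": "move_arm", "body": {
  "targets": [
    {"dx":0,"dy":0,"dz":0.2,"rx":0,"ry":0,"rz":0},
    {"dx":-0.04,"dy":0.6,"dz":0,"rx":0,"ry":0,"rz":0},
    {"dx":0,"dy":0,"dz":-0.2,"rx":0,"ry":0,"rz":0},
    {"dx":0.013,"dy":-0.2,"dz":0,"rx":0,"ry":0,"rz":0},
    {"dx":0.013,"dy":-0.2,"dz":0,"rx":0,"ry":0,"rz":0},
    {"dx":0.013,"dy":-0.2,"dz":0,"rx":0,"ry":0,"rz":0},
    {"dx":0.013,"dy":-0.2,"dz":0,"rx":0,"ry":0,"rz":0},
    {"dx":0.013,"dy":-0.2,"dz":0,"rx":0,"ry":0,"rz":0},
    {"dx":0.013,"dy":-0.2,"dz":0,"rx":0,"ry":0,"rz":0},
    {"dx":0,"dy":0,"dz":0,"rx":0,"ry":0,"rz":0}
  ]
}}

```text
t: 26.95
tcp_pos: [0.5176, -0.1403, 0.0222]
tool_rot: [-0.03, 1.0, -0.0, -0.0]
force: [-3.0, 1.2, 10.0]
finger_gap: 0.001
gripper_force: 5.1
```

```bash
python3 -c "
from h import *
wristaxis(.02)"
```

```text
ang-line 0.029 dist to line 10.5 y@.517 -0.1357 w 0.0385 tip behind -4.5 n 13 box [282 139  86 187]
```

Emit:
{"method": "move_arm", "body": {
  "targets": [
    {"dx":0,"dy":0,"dz":0.2,"rx":0,"ry":0,"rz":0},
    {"dx":-0.03,"dy":0.4,"dz":0,"rx":0,"ry":0,"rz":0},
    {"dx":0,"dy":0,"dz":-0.2,"rx":0,"ry":0,"rz":0},
    {"dx":0.013,"dy":-0.2,"dz":0,"rx":0,"ry":0,"rz":0},
    {"dx":0.013,"dy":-0.2,"dz":0,"rx":0,"ry":0,"rz":0},
    {"dx":0.013,"dy":-0.2,"dz":0,"rx":0,"ry":0,"rz":0},
    {"dx":0.01,"dy":-0.1,"dz":0,"rx":0,"ry":0,"rz":0},
    {"dx":0.01,"dy":-0.1,"dz":0,"rx":0,"ry":0,"rz":0},
    {"dx":0,"dy":0,"dz":0,"rx":0,"ry":0,"rz":0},
    {"dx":0,"dy":0,"dz":0.2,"rx":0,"ry":0,"rz":0}
  ]
}}

```text
t: 28.25
tcp_pos: [0.5184, -0.1497, 0.0262]
tool_rot: [-0.03, 1.0, 0.0, -0.0]
force: [-0.1, -0.9, -0.3]
finger_gap: -0.001
gripper_force: 0.0
```

```bash
python3 -c "
from h import *
wristaxis(.02)"
```

```text
ang-line 0.029 dist to line -0.5 y@.517 -0.1467 w 0.0385 tip behind -3.3 n 13 box [280 138  84 184]
```

The thick weight is on its line, 0.5 mm off by wrist view. Next I go up and across to the thin weight. Its contact should come at TCP z about 0.0105.

Emit:
{"method": "move_arm", "body": {
  "targets": [
    {"dx":0,"dy":0,"dz":1,"rx":0,"ry":0,"rz":0},
    {"dx":0,"dy":0,"dz":1,"rx":0,"ry":0,"rz":0},
    {"dx":0,"dy":0.5,"dz":1,"rx":0,"ry":0,"rz":0},
    {"dx":0,"dy":1,"dz":0,"rx":0,"ry":0,"rz":0},
    {"dx":0,"dy":1,"dz":0,"rx":0,"ry":0,"rz":0},
    {"dx":0,"dy":1,"dz":0,"rx":0,"ry":0,"rz":0},
    {"dx":0,"dy":1,"dz":0,"rx":0,"ry":0,"rz":0},
    {"dx":0,"dy":1,"dz":0,"rx":0,"ry":0,"rz":0},
    {"dx":0,"dy":1,"dz":0,"rx":0,"ry":0,"rz":0},
    {"dx":0,"dy":1,"dz":0,"rx":0,"ry":0,"rz":0}
  ]
}}

```text
t: 29.55
tcp_pos: [0.5185, 0.0385, 0.1011]
tool_rot: [-0.03, 1.0, 0.0, -0.0]
force: [-0.6, -0.9, 0.2]
finger_gap: -0.0
gripper_force: 0.0
```

Emit:
{"method": "move_arm", "body": {
  "targets": [
    {"dx":0,"dy":1,"dz":0,"rx":0,"ry":0,"rz":0},
    {"dx":0,"dy":1,"dz":0,"rx":0,"ry":0,"rz":0},
    {"dx":0.08,"dy":1,"dz":0,"rx":0,"ry":0,"rz":0},
    {"dx":0,"dy":1,"dz":0,"rx":0,"ry":0,"rz":0},
    {"dx":0,"dy":1,"dz":0,"rx":0,"ry":0,"rz":0},
    {"dx":0,"dy":1,"dz":0,"rx":0,"ry":0,"rz":0},
    {"dx":0,"dy":0.86,"dz":-0.6,"rx":0,"ry":0,"rz":0},
    {"dx":0,"dy":0,"dz":-1,"rx":0,"ry":0,"rz":0},
    {"dx":0,"dy":0,"dz":0,"rx":0,"ry":0,"rz":0},
    {"dx":0,"dy":0,"dz":0,"rx":0,"ry":0,"rz":0}
  ]
}}

```text
t: 30.8
tcp_pos: [0.5209, 0.2089, 0.0618]
tool_rot: [-0.03, 1.0, 0.0, 0.0]
force: [-0.1, 0.4, 0.4]
finger_gap: 0.002
gripper_force: 0.0
```

```bash
python3 -c "
from h import *
wristaxis(.014)"
```

```text
ang-line 0.004 dist to line 68.0 y@.517 0.2021 w 0.0254 tip behind 6.6 n 14 box [284 128  45 165]
```

Emit:
{"method": "move_arm", "body": {
  "targets": [
    {"dx":0,"dy":0,"dz":-0.8,"rx":0,"ry":0,"rz":0},
    {"dx":0,"dy":0,"dz":-0.8,"rx":0,"ry":0,"rz":0},
    {"dx":0,"dy":0,"dz":-0.3,"rx":0,"ry":0,"rz":0},
    {"dx":0,"dy":0,"dz":-0.06,"rx":0,"ry":0,"rz":0},
    {"dx":0,"dy":0,"dz":0,"rx":0,"ry":0,"rz":0},
    {"dx":0,"dy":0,"dz":-0.04,"rx":0,"ry":0,"rz":0},
    {"dx":0,"dy":0,"dz":0,"rx":0,"ry":0,"rz":0},
    {"dx":0,"dy":0,"dz":-0.04,"rx":0,"ry":0,"rz":0},
    {"dx":0,"dy":0,"dz":0,"rx":0,"ry":0,"rz":0},
    {"dx":0,"dy":0,"dz":0,"rx":0,"ry":0,"rz":0}
  ]
}}

```text
t: 32.1
tcp_pos: [0.5207, 0.2089, 0.0106]
tool_rot: [-0.03, 1.0, -0.0, -0.0]
force: [-0.0, 0.2, -0.5]
finger_gap: -0.004
gripper_force: 0.0
```

Emit:
{"method": "move_arm", "body": {
  "targets": [
    {"dx":0,"dy":0,"dz":-0.02,"rx":0,"ry":0,"rz":0},
    {"dx":0,"dy":0,"dz":0,"rx":0,"ry":0,"rz":0},
    {"dx":0,"dy":0,"dz":-0.02,"rx":0,"ry":0,"rz":0},
    {"dx":0,"dy":0,"dz":0,"rx":0,"ry":0,"rz":0},
    {"dx":0,"dy":0,"dz":0,"rx":0,"ry":0,"rz":0},
    {"dx":0,"dy":0,"dz":0,"rx":0,"ry":0,"rz":0},
    {"dx":0,"dy":0,"dz":0,"rx":0,"ry":0,"rz":0},
    {"dx":0,"dy":0,"dz":0,"rx":0,"ry":0,"rz":0},
    {"dx":0,"dy":0,"dz":0,"rx":0,"ry":0,"rz":0},
    {"dx":0,"dy":0,"dz":0,"rx":0,"ry":0,"rz":0}
  ]
}}

```text
t: 33.35
tcp_pos: [0.5208, 0.209, 0.0102]
tool_rot: [-0.03, 1.0, 0.0, 0.0]
force: [-1.5, -0.3, 6.0]
finger_gap: -0.004
gripper_force: 2.9
```

Contact is at 6 N. I roll.

Emit:
{"method": "move_arm", "body": {
  "targets": [
    {"dx":0.01,"dy":-0.15,"dz":0,"rx":0,"ry":0,"rz":0},
    {"dx":0.01,"dy":-0.15,"dz":0,"rx":0,"ry":0,"rz":0},
    {"dx":0.01,"dy":-0.15,"dz":0,"rx":0,"ry":0,"rz":0},
    {"dx":0.01,"dy":-0.15,"dz":0,"rx":0,"ry":0,"rz":0},
    {"dx":0.01,"dy":-0.15,"dz":0,"rx":0,"ry":0,"rz":0},
    {"dx":0,"dy":-0.15,"dz":0,"rx":0,"ry":0,"rz":0},
    {"dx":0,"dy":-0.1,"dz":0,"rx":0,"ry":0,"rz":0},
    {"dx":0,"dy":0,"dz":0,"rx":0,"ry":0,"rz":0},
    {"dx":0,"dy":0,"dz":0,"rx":0,"ry":0,"rz":0},
    {"dx":0,"dy":0,"dz":0,"rx":0,"ry":0,"rz":0}
  ]
}}

```text
t: 34.6
tcp_pos: [0.5219, 0.1839, 0.0102]
tool_rot: [-0.03, 1.0, -0.0, 0.0]
force: [-1.0, -0.6, 6.8]
finger_gap: -0.001
gripper_force: 3.1
```

```bash
python3 -c "
from h import *
wristaxis(.014)"
```

```text
ang-line 0.0 dist to line 55.4 y@.517 0.1895 w 0.0263 tip behind -5.8 n 15 box [301 125  62 178]
```

Emit:
{"method": "move_arm", "body": {
  "targets": [
    {"dx":0,"dy":0,"dz":0.2,"rx":0,"ry":0,"rz":0},
    {"dx":-0.02,"dy":0.52,"dz":0,"rx":0,"ry":0,"rz":0},
    {"dx":0,"dy":0,"dz":-0.2,"rx":0,"ry":0,"rz":0},
    {"dx":0.007,"dy":-0.18,"dz":0,"rx":0,"ry":0,"rz":0},
    {"dx":0.007,"dy":-0.18,"dz":0,"rx":0,"ry":0,"rz":0},
    {"dx":0.007,"dy":-0.18,"dz":0,"rx":0,"ry":0,"rz":0},
    {"dx":0.007,"dy":-0.18,"dz":0,"rx":0,"ry":0,"rz":0},
    {"dx":0.007,"dy":-0.18,"dz":0,"rx":0,"ry":0,"rz":0},
    {"dx":0.007,"dy":-0.18,"dz":0,"rx":0,"ry":0,"rz":0},
    {"dx":0,"dy":0,"dz":0,"rx":0,"ry":0,"rz":0}
  ]
}}

```text
t: 35.9
tcp_pos: [0.5232, 0.1698, 0.0102]
tool_rot: [-0.03, 1.0, -0.0, 0.001]
force: [-1.2, 0.3, 7.2]
finger_gap: -0.002
gripper_force: 3.8
```

Emit:
{"method": "move_arm", "body": {
  "targets": [
    {"dx":0,"dy":0,"dz":0.2,"rx":0,"ry":0,"rz":0},
    {"dx":-0.02,"dy":0.52,"dz":0,"rx":0,"ry":0,"rz":0},
    {"dx":0,"dy":0,"dz":-0.2,"rx":0,"ry":0,"rz":0},
    {"dx":0.007,"dy":-0.18,"dz":0,"rx":0,"ry":0,"rz":0},
    {"dx":0.007,"dy":-0.18,"dz":0,"rx":0,"ry":0,"rz":0},
    {"dx":0.007,"dy":-0.18,"dz":0,"rx":0,"ry":0,"rz":0},
    {"dx":0.007,"dy":-0.18,"dz":0,"rx":0,"ry":0,"rz":0},
    {"dx":0.007,"dy":-0.18,"dz":0,"rx":0,"ry":0,"rz":0},
    {"dx":0.007,"dy":-0.18,"dz":0,"rx":0,"ry":0,"rz":0},
    {"dx":0,"dy":0,"dz":0,"rx":0,"ry":0,"rz":0}
  ]
}}

```text
t: 37.15
tcp_pos: [0.5234, 0.1559, 0.0102]
tool_rot: [-0.03, 1.0, -0.0, 0.0]
force: [-1.0, -0.0, 7.8]
finger_gap: -0.003
gripper_force: 4.2
```

```bash
python3 -c "
from h import *
wristaxis(.014)"
```

```text
ang-line 0.007 dist to line 27.2 y@.517 0.1613 w 0.0259 tip behind -5.6 n 15 box [301 124  61 174]
```

Each cycle gives 14 mm with 27 mm of travel, and 27.2 mm remains, so two more cycles and then lift.

Emit:
{"method": "move_arm", "body": {
  "targets": [
    {"dx":0,"dy":0,"dz":0.2,"rx":0,"ry":0,"rz":0},
    {"dx":-0.02,"dy":0.52,"dz":0,"rx":0,"ry":0,"rz":0},
    {"dx":0,"dy":0,"dz":-0.2,"rx":0,"ry":0,"rz":0},
    {"dx":0.007,"dy":-0.18,"dz":0,"rx":0,"ry":0,"rz":0},
    {"dx":0.007,"dy":-0.18,"dz":0,"rx":0,"ry":0,"rz":0},
    {"dx":0.007,"dy":-0.18,"dz":0,"rx":0,"ry":0,"rz":0},
    {"dx":0.007,"dy":-0.18,"dz":0,"rx":0,"ry":0,"rz":0},
    {"dx":0.007,"dy":-0.18,"dz":0,"rx":0,"ry":0,"rz":0},
    {"dx":0.007,"dy":-0.18,"dz":0,"rx":0,"ry":0,"rz":0},
    {"dx":0,"dy":0,"dz":0,"rx":0,"ry":0,"rz":0}
  ]
}}

```text
t: 38.45
tcp_pos: [0.5239, 0.1419, 0.0102]
tool_rot: [-0.03, 1.0, -0.0, 0.0]
force: [-0.6, -0.3, 8.2]
finger_gap: -0.002
gripper_force: 4.4
```

```bash
python3 -c "
from h import *
wristaxis(.014)"
```

```text
ang-line 0.007 dist to line 13.2 y@.517 0.1473 w 0.0259 tip behind -5.7 n 15 box [300 125  62 173]
```

Emit:
{"method": "move_arm", "body": {
  "targets": [
    {"dx":0,"dy":0,"dz":0.2,"rx":0,"ry":0,"rz":0},
    {"dx":-0.02,"dy":0.5,"dz":0,"rx":0,"ry":0,"rz":0},
    {"dx":0,"dy":0,"dz":-0.2,"rx":0,"ry":0,"rz":0},
    {"dx":0.007,"dy":-0.2,"dz":0,"rx":0,"ry":0,"rz":0},
    {"dx":0.007,"dy":-0.2,"dz":0,"rx":0,"ry":0,"rz":0},
    {"dx":0.007,"dy":-0.2,"dz":0,"rx":0,"ry":0,"rz":0},
    {"dx":0.007,"dy":-0.2,"dz":0,"rx":0,"ry":0,"rz":0},
    {"dx":0.007,"dy":-0.2,"dz":0,"rx":0,"ry":0,"rz":0},
    {"dx":0,"dy":0,"dz":0,"rx":0,"ry":0,"rz":0},
    {"dx":0,"dy":0,"dz":0.2,"rx":0,"ry":0,"rz":0}
  ]
}}

```text
t: 39.75
tcp_pos: [0.5237, 0.1295, 0.0142]
tool_rot: [-0.03, 1.0, -0.0, -0.0]
force: [-0.1, -0.0, 0.2]
finger_gap: -0.002
gripper_force: 0.0
```

```bash
python3 -c "
from h import *
wristaxis(.014)"
```

```text
ang-line 0.004 dist to line 0.0 y@.517 0.1341 w 0.0257 tip behind -4.8 n 15 box [299 126  60 170]
```

Emit:
{"method": "move_arm", "body": {
  "targets": [
    {"dx":0,"dy":0,"dz":0.8,"rx":0,"ry":0,"rz":0},
    {"dx":0,"dy":0,"dz":1,"rx":0,"ry":0,"rz":0},
    {"dx":0,"dy":0,"dz":1,"rx":0,"ry":0,"rz":0},
    {"dx":0,"dy":0,"dz":1,"rx":0,"ry":0,"rz":0},
    {"dx":-0.4,"dy":1,"dz":1,"rx":0,"ry":0,"rz":0},
    {"dx":-0.4,"dy":1,"dz":1,"rx":0,"ry":0,"rz":0},
    {"dx":-0.4,"dy":1,"dz":1,"rx":0,"ry":0,"rz":0},
    {"dx":-0.4,"dy":1,"dz":0,"rx":0,"ry":0,"rz":0},
    {"dx":-0.4,"dy":1,"dz":0,"rx":0,"ry":0,"rz":0},
    {"dx":-0.4,"dy":1,"dz":0,"rx":0,"ry":0,"rz":0}
  ]
}}

```text
t: 41.05
tcp_pos: [0.4632, 0.2802, 0.1842]
tool_rot: [-0.03, 1.0, -0.0, -0.0]
force: [0.5, -0.6, 0.7]
finger_gap: -0.003
gripper_force: 0.0
```

Emit:
{"method": "move_arm", "body": {
  "targets": [
    {"dx":-0.4,"dy":1,"dz":0,"rx":0,"ry":0,"rz":0},
    {"dx":-0.4,"dy":1,"dz":0,"rx":0,"ry":0,"rz":0},
    {"dx":-0.4,"dy":1,"dz":0,"rx":0,"ry":0,"rz":0},
    {"dx":-0.4,"dy":1,"dz":0,"rx":0,"ry":0,"rz":0},
    {"dx":-0.4,"dy":1,"dz":0,"rx":0,"ry":0,"rz":0},
    {"dx":-0.4,"dy":1,"dz":0,"rx":0,"ry":0,"rz":0},
    {"dx":-0.4,"dy":1,"dz":0,"rx":0,"ry":0,"rz":0},
    {"dx":-0.4,"dy":1,"dz":0,"rx":0,"ry":0,"rz":0},
    {"dx":0,"dy":0,"dz":0,"rx":0,"ry":0,"rz":0},
    {"dx":0,"dy":0,"dz":0,"rx":0,"ry":0,"rz":0}
  ]
}}

```text
t: 42.3
tcp_pos: [0.3837, 0.4788, 0.184]
tool_rot: [-0.03, 1.0, -0.001, -0.0]
force: [-0.1, -0.5, -0.3]
finger_gap: -0.001
gripper_force: 0.0
```

```bash
python3 - <<'E'
from h import *
m,o=things(save="pics/end.png")
u=np.array([np.cos(.0395),np.sin(.0395)])
for a,e,w in o:
    A=ray(m,a,.029);B=ray(m,e,.029);d=B-A
    print("px",a.round(1),e.round(1),"mid",((A+B)/2)[:2].round(4),"len",np.linalg.norm(d).round(3),"ang",np.arctan2(d[1],d[0]).round(3))
E
```

```text
px [258.9 165.2] [237.6 165.2] mid [0.6477 0.219 ] len 0.064 ang 1.562
px [278.3 250.9] [275.2 174.4] mid [0.503 0.133] len 0.231 ang 0.045
px [301.8 200.5] [312.  190.2] mid [0.5532 0.0442] len 0.043 ang -0.776
px [311.4 234.6] [318.9 234.2] mid [0.4353 0.0204] len 0.022 ang -1.537
px [375.4 246.2] [368.2 169.9] mid [ 0.5143 -0.1468] len 0.232 ang 0.066
px [409.4 256.4] [380.1 256.4] mid [ 0.3683 -0.2097] len 0.085 ang 1.562
```

View pics/end.png

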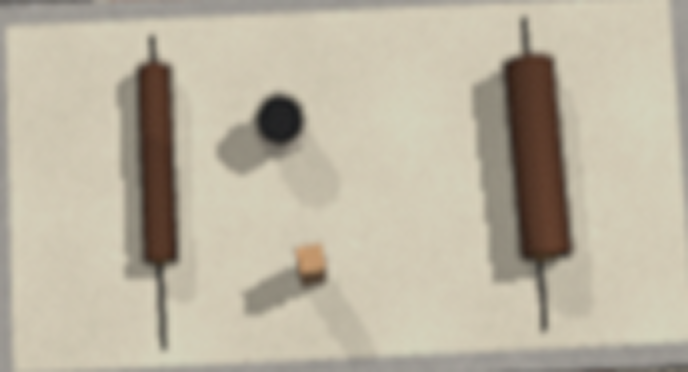

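Both weights lie centred over their lines: thin at (157,163) and thick at (537,157) in the crop. The seal and ink pot are unmoved and the arm is clear, so I hand in.

```bash
python3 -c "
from station import order
print(order.sign_off())"
```

```text
the job is handed in; nothing more can be done
None
```

I rolled the thick weight and then the thin one onto their ruled lines and handed the job in at about 42 s; both measured within about 1 mm of the line, the seal and ink pot had not moved, and sign-off gave no verdict.

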